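Draw the banding gauge's pointer out to the vase and hold it there

TASK

Set up the banding gauge for the vase: first draw the orange lock pin up out of its bore, park it upright in the blue side notch with its collar resting on the ledge, and let go of it. Then press the red release button fully down (it stays in), then pull the pointer out by its yellow handle, past the first stop, right up to its second stop. The pointer is sprung and runs back if let go, so finish while still gripping the handle with the pointer fully out; leave the vase and the other pottery things where they stand.

Things in the scene. Friction and masses are not known exactly. Their poses are not given: they have to be found in the camera images.
- gauge: banding gauge, a fixed stand: aluminium housing bar from x = -120 to 60 mm, 44 wide, flat top 105 mm above the table; a blue ledge flush with it sticks out 72 mm on the +y side. Origin on the table under the pointer's axis; +x is the pulling direction, z up. In this frame (mm): bore (-70, 0), notch seat (-70, 52), red button (20, 0), yellow handle (110, 0) with the pointer in.
- pin_grip (a point): centre of the orange upright grip (16 mm diameter, 38 tall) of the loose lock pin, about 70 g. Its steel collar (22 diameter, 6 thick) has its underside 25 mm below this point; below it a 10 mm shank, 38 long, chamfered foot. At the start it stands in the bore, collar on the housing top; lift 38 mm to clear. While it is in, the pointer moves only some 3 mm. z of the point is along the pin.
- gauge_bore (a point): centre of the mouth of the pin's bore (11 mm wide, vertical) in the top of the housing, 105 mm above the table
- gauge_notch (a point): where the pin's axis is to stand when parked, at the top face of the blue ledge, 105 mm above the table. The notch is a slot 14 mm wide through the ledge (18 thick), open below and on the gauge's +y side (mouth 20 mm away), its closed end 8 mm from this point. Lowered in from above, the pin hangs by its collar.
- release_top (a point): centre of the top of the red round release button, 22 mm across, on the housing; it stands 12 mm above the housing top when up and 4 mm when fully down
- release (a joint): travel of the button: 0 up, 0.008 m fully down. It takes about 3 N to push and stays where it is left. Up, it blocks the pointer at the first stop (60 mm out); pushed down by 6 mm or more it lets the pointer pass.
- handle (a point): middle of the upright yellow handle of the pointer, a round post 22 mm in diameter and 46 mm tall, 130 mm above the table; its top is 22 mm higher, the pointer rod (18 mm thick) lies 36 mm below this point. The handle travels with the pointer along the gauge's +x.
- pointer (a joint): how far the pointer is pulled out: 0 fully in, about 0.060 m first stop, 0.120 m second stop (end of travel, solid). A spring pulls it back with 3 N when in, 6 N when fully out.
- needle_tip (a point): tip of the pointer's brass needle, 85 mm above the table, 140 mm ahead of the handle; when the pointer is fully out it stands just above the wheel, about 15 to 35 mm short of the vase
- wheel: banding wheel, fixed: steel disc 200 mm in diameter, its top 70 mm above the table; origin on the table under its centre
- vase_mid (a point): middle (half-way up) of the loose faceted blue vase, 145 mm tall and 92 mm wide, standing on the wheel
- cup_mid (a point): salmon cup, 64 mm wide and 65 mm tall, standing beside the gauge; point on its axis, half-way up
- jar_mid (a point): amber jar with white cap, 54 mm wide, 75 mm tall, beside the gauge; point half-way up
- bowl_mid (a point): sage green bowl, 84 mm wide and 45 mm tall, beside the gauge; point half-way up
- brush_grip (a point): brush 170 mm long lying on the table beside the gauge; point on its handle
- rib_mid (a point): flat wooden rib 100 x 50 x 7 mm lying on the table beside the gauge; its centre

How it is judged:
By the outcome, as a careful person would: the job done as asked, in the order asked, and still so for the second after the job is handed in, while the arm keeps its last pose, push and grip.
It also fails if it takes over 58 s, if anything falls off the work surface, if the arm or the gripper's body presses on something with over 40 N, if the wrist force passes 120 N, or if a joint passes its speed limit or range.

ROBOT

A 6-joint arm with a two-finger parallel gripper is mounted at the origin on the work surface. World frame = base frame: x ahead of the robot, y to its left, z up, the work surface at z = 0. Lengths are in mm, angles in degrees, forces in N, time in s.
With the tool pointing down it reaches from about 300 to 850 mm from the base axis. Payload 4.2 kg.
Tool frame: the origin (TCP) lies midway between the tips of the shut fingers; the grasp point (between the pads) lies 19 mm behind it; y points along the fingers, z is the direction in which the jaws open and shut, and the axes are right-handed (so a half turn about y gives the same grasp; the last joint's range is limited). The gripper opens to 91 mm and grips with 3 to 60 N. Pads are 32 mm wide; open, the fingers measure 118 mm over their backs; the gripper's body (76 mm by 178 mm) begins 60 mm behind the grasp point.
Start: joints at [65.145, 18.312, 89.639, -0, 72.044, -1.146], TCP at [231.207, 526.485, 213.976] pointing down, gripper open.
Joint ranges: [-177.97, 177.97], [-48.28, 115.42], [12.27, 149.76], [-77.06, 257.06], [2.81, 150.46], [-146.56, 146.56]. Speed limits (degrees/s): [147.25, 147.25, 180, 180, 180, 180].

INTERFACE

Orientations are given as [roll, pitch, yaw] about the fixed x, y, z axes, in that order (R = Rz(yaw) Ry(pitch) Rx(roll)).
In Python, from workcell import env gives the robot as it stands.
- The arm moves only by the shell command python3 -m handwheel 'ROWS' [FORCE]. ROWS is JSON, a list of rows, each a list of 3 entries, a list of its own where there are three numbers: the opening, from 0 (shut) to 1 (fully open), then the shift along the tool's x, y, z in mm, then the turn, a rotation vector about the tool's x, y, z in degrees. A call has exactly 10 rows; each row shifts and turns the commanded pose from where the row before left it, along the tool's axes as they then stand; what a row does not reach is not made up. A row lasts 1/12 s, in which the tool goes at most 41.7 mm and 7.16 degrees, less where a joint would pass 70% of its speed; a pose out of reach is approached as far as the arm can. A call is refused whole if a number of a shift passes 41.7 or a number of a turn 7.16, either way. A call with a gripper value outside its range is refused whole. The fingers move at their own pace and stop on an object; FORCE is the grip in N (left out, the last holds). Time passes only in rows, so rows that do not move let the fingers close, or fill a call up. It gives the time, the measured TCP pose, the force and the opening at its end, in the units of the state.
- env.state(): the state, without advancing time (a new reading comes with each control period).
- env.grab_frame(name): name is "side" or "top"; returns the picture (420x560x3 uint8, red, green, blue); there is no depth.
- env.camera_info(name): a dict with "fx", "fy", "cx", "cy" (pixels), "k1" (the pictures are not rectified: a ray, as slopes to the right and down, at radius r is drawn at 1 + k1 r^2 times it, then the intrinsics apply), "camera_from_world" (4x4, takes a point from world to camera coordinates). Camera axes: x right, y down, z forward; pixel columns grow to the right and rows downward; lengths in mm; the calibration is good to about 2 mm. A picture is of the moment at which its call begins. camera_info takes no time and is no camera call.
- env.job_done(): hands the job in, once; it reports no verdict.
Trained networks look in the newest picture that a camera, given by its name, has taken for a name from the list of things; names that differ only in an ending like _2 or _b are one class to them, and where a whole thing is asked for, a point or a joint stands for the part that bears it (a point fixed in the world has none). Each returns a list of dicts, best first, with "p" (0 to 1); they miss things now and then, are a little off and sometimes report something else, mostly with a low value. They report only what shows in the picture. A call takes as long as a camera call.
- env.masks_of(camera, label): "region" (420x560 bool, what is visible of it) and "location" ([column, row] in pixels, amid what is visible of it).
The state is a dict: "time_s": time; "qpos": joint angles; "qvel": joint speeds; "effort": joint torques, N m; "ee_pos": TCP position; "ee_rot": TCP orientation; "force": force on the tool from outside, world axes, zero at the start; "torque": the same for the moment, N m; "gripper_width": finger opening in mm.
Only numpy, scipy, OpenCV 4.12 (cv2) and the standard library are available. Lean on these libraries where they do the work, as an engineer would, in place of code of your own. Each camera call takes 0.05 s, during which the arm holds its last target.

## Working session

There is one attempt and no reset: what is moved stays moved. The work goes in short steps, Python scripts to look and compute and a shell command to move; the robot and the scene stay as the last step left them, time stands still between calls to the robot, and variables do not carry over. Pictures are saved under pics/ and viewed, and the job is handed in when it is done.

```bash
ls; mkdir -p pics; python3 - <<'E'
from workcell import env
import cv2,numpy as np
s=env.state();print({k:np.round(v,3).tolist() for k,v in s.items()})
for c in ("side","top"):
    cv2.imwrite(f"pics/{c}0.png",env.grab_frame(c)[:,:,::-1]); i=env.camera_info(c); print(c,{k:np.round(v,4).tolist() for k,v in i.items()})
E
```

```text
pics
{'time_s': 0.0, 'qpos': [65.145, 18.351, 89.708, -0.001, 72.042, -1.145], 'qvel': [0.084, -0.04, -0.016, 0.017, -0.037, -0.055], 'effort': [-0.002, -41.247, -23.197, 0.073, 0.046, -0.0], 'ee_pos': [230.992, 526.007, 213.12], 'ee_rot': [-90.1, 0.001, -23.709], 'force': [0.103, 0.11, 0.334], 'torque': [-0.038, -0.015, -0.009], 'gripper_width': 91.33}
side {'fx': 396.597, 'fy': 396.597, 'cx': 281.5457, 'cy': 209.5265, 'k1': -0.0011, 'camera_from_world': [[-0.9868, -0.1619, 0.0077, 528.8145], [-0.1186, 0.689, -0.715, 136.1849], [0.1105, -0.7064, -0.6991, 730.8426], [0.0, 0.0, 0.0, 1.0]]}
top {'fx': 381.0482, 'fy': 381.0482, 'cx': 278.8791, 'cy': 207.6724, 'k1': 0.0286, 'camera_from_world': [[-0.0031, -0.9995, -0.0324, 4.8835], [-0.9994, 0.0042, -0.0349, 541.8647], [0.035, 0.0323, -0.9989, 891.4142], [0.0, 0.0, 0.0, 1.0]]}
```

View pics/side0.png

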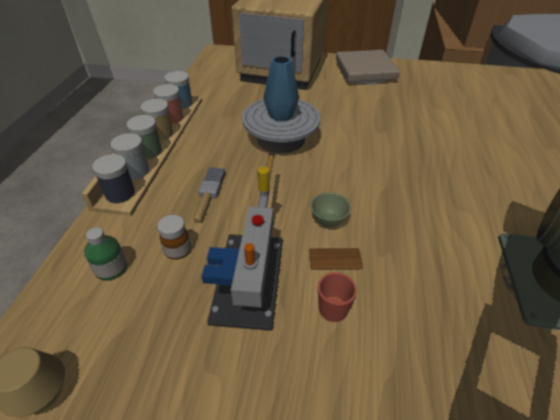

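View pics/top0.png

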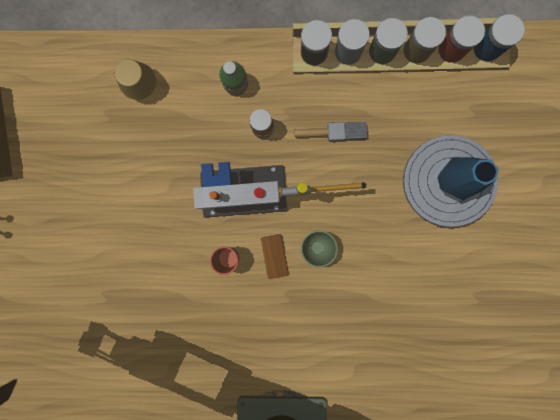

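The side view shows the gauge at about (255,250), with the pin at (249,254), button at (258,220) and handle at (264,179). In the top view they are at (214,195), (259,193) and (302,188), and the blue ledge is at about (215,172), on the far side from the robot.

```bash
cat > h.py <<'E'
import numpy as np,cv2
from scipy.optimize import least_squares
from workcell import env
def proj(c,P):
    i=env.camera_info(c);T=np.array(i["camera_from_world"]);P=np.atleast_2d(P)
    q=P@T[:3,:3].T+T[:3,3];u=q[:,:2]/q[:,2:];r2=(u**2).sum(1,keepdims=True);u=u*(1+i["k1"]*r2)
    return u*[i["fx"],i["fy"]]+[i["cx"],i["cy"]]
def tri(obs): # {cam:px}
    f=lambda p:np.concatenate([proj(c,p)[0]-np.array(x) for c,x in obs.items()])
    r=least_squares(f,[400,0,100.]);return r.x,np.abs(r.fun).max()
def onplane(c,px,z):
    r=least_squares(lambda p:proj(c,[p[0],p[1],z])[0]-np.array(px),[400,0.]);return r.x
def det(c,l):
    d=env.masks_of(c,l)
    return d
def g2w(g,p):
    x,y,a=g;p=np.atleast_2d(p);R=np.array([[np.cos(a),-np.sin(a),0],[np.sin(a),np.cos(a),0],[0,0,1]])
    return p@R.T+[x,y,0]
E
python3 - <<'E'
from h import *
for c in("side","top"): env.grab_frame(c)
D={}
for l in ["pin_grip","release_top","handle","needle_tip","gauge_notch","vase_mid","cup_mid","jar_mid","bowl_mid"]:
    o={}
    for c in("side","top"):
        d=det(c,l)
        if d:
            m=d[0]["region"];yy,xx=np.nonzero(m);o[c]=d[0]["location"];print(l,c,round(d[0]["p"],2),np.round(d[0]["location"],1),len(xx),xx.min(),xx.max(),yy.min(),yy.max())
    if len(o)==2: print("  tri",[np.round(v,1) for v in tri(o)])
E
```

```text
pin_grip side 0.6 [251.4 254.6] 280 243 256 244 269
release_top side 0.43 [257.9 217.4] 117 251 263 215 225
release_top top 0.52 [258.3 194. ] 69 254 262 188 196
  tri [array([569.3,  42.6, 118. ]), np.float64(1.2)]
handle side 0.91 [266.9 179.2] 576 257 274 153 207
handle top 0.55 [312.1 183.4] 512 281 366 182 195
  tri [array([582.8, -71.3, 108. ]), np.float64(3.0)]
needle_tip side 0.76 [263.1 180.9] 521 257 273 153 207
needle_tip top 0.81 [316.8 188.7] 545 281 366 182 195
  tri [array([583.2, -80.4,  95.2]), np.float64(1.9)]
gauge_notch side 0.69 [249.5 273.6] 7224 202 282 153 330
gauge_notch top 0.84 [245.2 190.3] 4695 193 367 162 216
  tri [array([582.7,  82.8,   8.5]), np.float64(0.3)]
vase_mid side 0.81 [284.6  93. ] 1794 263 298 56 121
vase_mid top 0.94 [463.3 177. ] 1864 438 497 157 199
  tri [array([ 594.7, -371.3,  131.7]), np.float64(1.8)]
cup_mid side 0.68 [337.7 296.9] 1578 317 356 272 321
cup_mid top 0.72 [224.8 264.6] 638 210 238 247 274
  tri [array([417.4, 126.1,  39.2]), np.float64(2.7)]
jar_mid side 0.62 [172.8 237.4] 1168 158 190 215 259
jar_mid top 0.72 [261.4 125.4] 566 250 274 109 137
  tri [array([736.3,  43.2,  34.9]), np.float64(2.0)]
bowl_mid side 0.57 [266.6 181.7] 575 256 274 153 207
bowl_mid top 0.91 [317.6 245.2] 1069 301 336 230 266
  tri [array([523.2, -74.9, 103. ]), np.float64(30.4)]
```

```bash
python3 - <<'E'
from h import *
a=cv2.imread("pics/top0.png")[150:225,185:385];cv2.imwrite("pics/t1.png",cv2.resize(a,None,fx=4,fy=4,interpolation=cv2.INTER_CUBIC))
a=cv2.imread("pics/side0.png")[150:330,195:295];cv2.imwrite("pics/s1.png",cv2.resize(a,None,fx=3.3,fy=3.3,interpolation=cv2.INTER_CUBIC))
for c in("top","side"):
    h=cv2.cvtColor(cv2.imread(f"pics/{c}0.png"),cv2.COLOR_BGR2HSV)
    H,S,V=[h[...,k].astype(int) for k in range(3)]
    for n,m in dict(yel=(H>24)&(H<34)&(S>190)&(V>110),red=((H<6)|(H>174))&(S>200)&(V>110),org=(H>6)&(H<14)&(S>200)&(V>130),blue=(H>105)&(H<120)&(S>160)).items():
        k,_,st,ce=cv2.connectedComponentsWithStats(m.astype(np.uint8))
        print(c,n,[(st[i].tolist(),np.round(ce[i],1).tolist()) for i in range(1,k) if st[i,4]>25])
E
```

```text
top yel [([298, 183, 9, 10, 76], [302.0, 187.5])]
top red []
top org []
top blue []
side yel [([259, 168, 8, 7, 34], [262.2, 171.2]), ([261, 179, 4, 11, 27], [262.1, 184.7])]
side red [([253, 216, 10, 7, 56], [257.1, 219.1])]
side org []
side blue [([203, 249, 35, 36, 889], [220.6, 265.8])]
```

View pics/t1.png

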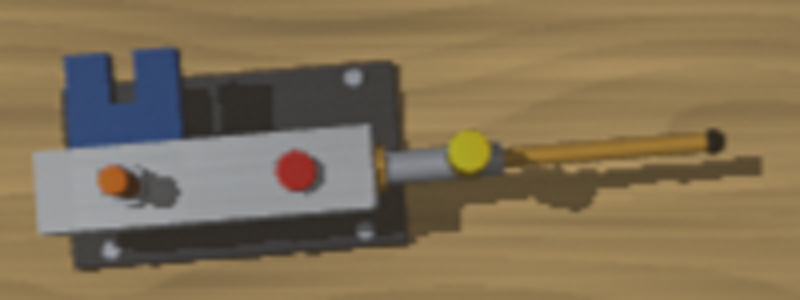

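View pics/s1.png

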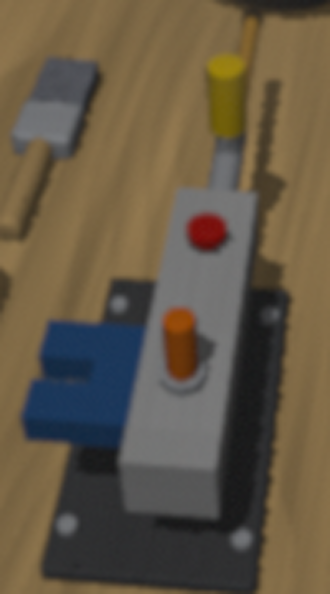

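```bash
cat > fit.py <<'E'
from h import *
T=[((-120,22,105),(35,152)),((60,22,105),(372,125)),((60,-22,105),(378,206)),((-120,-22,105),(40,233)),((-70,0,149),(113,179)),((20,0,117),(296,170)),((110,0,152),(469,151)),((-63,44,105),(136,101)),((-77,44,105),(110,103)),((-77,72,105),(107,54)),((-63,72,105),(134,51))]
S=[((60,22,105),(180,190)),((60,-22,105),(258,192)),((-120,22,105),(122,465)),((-120,-22,105),(218,467)),((-70,0,149),(180,316)),((20,0,117),(207,229)),((110,0,152),(227,64))]
PT=np.array([t[0] for t in T],float);uT=np.array([t[1] for t in T])/4+[185-.4,150-.4]
PS=np.array([t[0] for t in S],float);uS=np.array([t[1] for t in S])/3.3+[195-.35,150-.35]
def f(g,wt=1,ws=1): return np.concatenate([wt*(proj("top",g2w(g,PT))-uT).ravel(),ws*(proj("side",g2w(g,PS))-uS).ravel()])
for w in ((1,1),(1,0),(0,1)):
    r=least_squares(f,[580,60,-1.5],args=w);g=r.x;print(w,np.round(g[:2],1),np.degrees(g[2]).round(2),np.round(np.sqrt((r.fun**2).mean()),2))
    if w==(1,1): G=g; print(np.round(r.fun.reshape(-1,2),1).tolist())
np.save("g.npy",G)
for n,p in dict(pin=(-70,0,130),notch=(-70,52,105),btn=(20,0,117),handle=(110,0,130)).items(): print(n,np.round(g2w(G,p)[0],1))
E
python3 fit.py
```

```text
(1, 1) [569.5  62.2] -85.66 0.56
[[-0.8, -0.1], [-0.8, -0.2], [-0.7, 0.2], [-0.5, 0.2], [-0.5, 0.1], [-0.3, -0.1], [-0.1, -0.3], [-0.2, 0.2], [-0.2, 0.2], [-0.4, -0.6], [-0.6, -0.4], [-0.2, -1.4], [0.3, -0.4], [-0.1, -1.7], [0.1, 0.0], [0.3, -0.1], [0.6, -1.4], [0.3, -0.0]]
(1, 0) [569.3  61.3] -85.72 0.2
(0, 1) [569.5  63.8] -85.48 0.32
pin [564.2 132.  130. ]
notch [616. 136. 105.]
btn [571.   42.3 117. ]
handle [577.8 -47.4 130. ]
```

```bash
python3 -m handwheel '[[1,[0,-4,0],[0,-7,0]],[1,[0,-4,0],[0,-7,0]],[1,[0,-4,0],[0,-7,0]],[1,[0,-4,0],[0,-7,0]],[1,[23,0,-32],[0,0,0]],[1,[23,0,-32],[0,0,0]],[1,[23,0,-32],[0,0,0]],[1,[23,0,-32],[0,0,0]],[1,[23,0,-32],[0,0,0]],[1,[0,0,0],[0,0,0]]]' 30
```

```text
time_s: 1.93
ee_pos: [361.4, 370.8, 230.2]
ee_rot: [-90.2, -0.1, 4.0]
force: [0.3, -0.9, 0.2]
gripper_width: 91.4
```

```bash
cat >> h.py <<'E'
from scipy.spatial.transform import Rotation as Ro
def go(p):
    s=env.state();R=Ro.from_euler('xyz',s["ee_rot"],degrees=True)
    d=R.inv().apply(np.array(p)-s["ee_pos"])
    G=np.load("g.npy");a=G[2]+np.pi/2
    t=(R.inv()*Ro.from_euler('xyz',[-90,0,np.degrees(a)],degrees=True)).as_rotvec(degrees=True)
    print("pos",np.round(s["ee_pos"],1),"rot",np.round(s["ee_rot"],2),"t",round(s["time_s"],2),"F",np.round(s["force"],1),"tool shift",np.round(d,1),"turn",np.round(t,2))
E
python3 - <<'E'
from h import *
go([564.2,132,200])
E
```

```text
pos [361.4 370.8 230.2] rot [-90.16  -0.13   3.97] t 1.93 F [ 0.3 -0.9  0.2] tool shift [ 185.7   31.3 -252.1] turn [ 0.16 -0.37  0.13]
```

```bash
python3 -m handwheel '[[1,[23,3,-31.5],[0,-0.3,0]],[1,[23,3,-31.5],[0,0,0]],[1,[23,3,-31.5],[0,0,0]],[1,[23,3,-31.5],[0,0,0]],[1,[23,3,-31.5],[0,0,0]],[1,[23,3,-31.5],[0,0,0]],[1,[23,3,-31.5],[0,0,0]],[1,[23,3,-31.5],[0,0,0]],[1,[0,4,0],[0,0,0]],[1,[0,0,0],[0,0,0]]]'
python3 - <<'E'
from h import *
go([564.2,132,118])
for c in("side","top"): cv2.imwrite(f"pics/{c}2.png",cv2.resize(env.grab_frame(c)[100:340,150:420,::-1],None,fx=2.2,fy=2.2))
E
```

```text
time_s: 2.77
ee_pos: [561.7, 137.7, 200.7]
ee_rot: [-90.0, 0.1, 4.4]
force: [-0.5, 0.0, -0.0]
gripper_width: 91.6
pos [561.7 137.7 200.7] rot [-89.99   0.12   4.4 ] t 2.77 F [-0.5  0.  -0. ] tool shift [ 2.2 82.7 -5.9] turn [-0.01  0.06 -0.12]
```

View pics/side2.png

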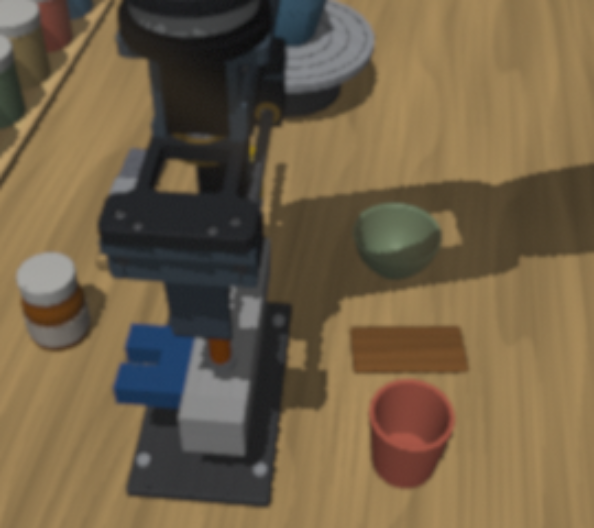

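```bash
python3 - <<'E'
from h import *
go([564.2,132,118])
E
```

```text
pos [560.6 139.6 201.7] rot [-8.997e+01  7.000e-02  4.590e+00] t 2.87 F [-0.6 -0.3  0.5] tool shift [ 3.  83.7 -7.9] turn [-0.03  0.26 -0.07]
```

```bash
python3 -m handwheel '[[1,[2.5,6,-7.5],[0,0,0]],[1,[0,7,0],[0,0,0]],[1,[0,7,0],[0,0,0]],[1,[0,7,0],[0,0,0]],[1,[0,7,0],[0,0,0]],[1,[0,5,0],[0,0,0]],[1,[0,0,0],[0,0,0]],[1,[0,0,0],[0,0,0]],[1,[0,0,0],[0,0,0]],[1,[0,0,0],[0,0,0]]]'
python3 - <<'E'
from h import *
go([564.2,132,118])
for c in("side","top"): cv2.imwrite(f"pics/{c}3.png",cv2.resize(env.grab_frame(c)[100:340,150:420,::-1],None,fx=2.2,fy=2.2))
go([564.2,132,118])
s=env.state()
P=np.array(s["ee_pos"]);print([ (c,np.round((proj(c,P+[0,0,0])[0]-[150,100])*2.2)) for c in("side","top")])
E
```

```text
time_s: 3.7
ee_pos: [564.7, 131.7, 163.4]
ee_rot: [-90.0, -0.1, 4.6]
force: [0.5, 0.5, 0.5]
gripper_width: 91.3
pos [564.7 131.7 163.4] rot [-8.999e+01 -6.000e-02  4.590e+00] t 3.7 F [0.5 0.5 0.5] tool shift [-0.5 45.4  0.3] turn [-0.01  0.25  0.06]
pos [564.6 131.7 163.3] rot [-8.999e+01 -5.000e-02  4.590e+00] t 3.8 F [ 0.4 -0.7  0.3] tool shift [-0.4 45.3  0.3] turn [-0.01  0.25  0.05]
[('side', array([217., 305.])), ('top', array([134., 206.]))]
```

View pics/side3.png

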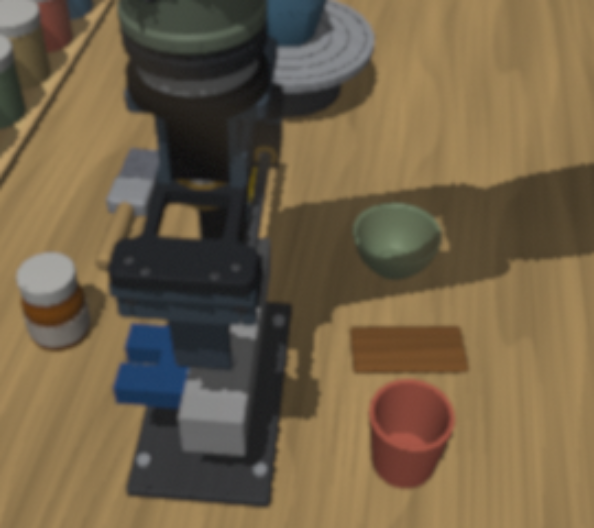

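View pics/top3.png

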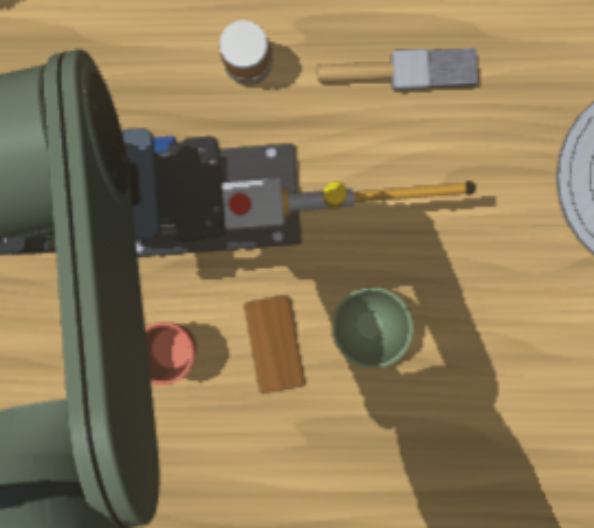

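The pin is hidden behind the near finger in both views (side finger at about (200,340)). The settled pose agrees with the plan, so I'll descend and grip.

```bash
python3 -m handwheel '[[1,[-0.4,7,0.3],[0,0.2,0]],[1,[0,8,0],[0,0,0]],[1,[0,8,0],[0,0,0]],[1,[0,8,0],[0,0,0]],[1,[0,8,0],[0,0,0]],[1,[0,6,0],[0,0,0]],[1,[0,0,0],[0,0,0]],[0.4,[0,0,0],[0,0,0]],[0.3,[0,0,0],[0,0,0]],[0.26,[0,0,0],[0,0,0]]]'
python3 - <<'E'
from h import *
go([564.2,132,118])
E
```

```text
time_s: 4.63
ee_pos: [564.4, 132.0, 118.4]
ee_rot: [-90.0, -0.1, 4.4]
force: [0.0, 0.1, -0.2]
gripper_width: 74.3
pos [564.4 132.  118.4] rot [-8.999e+01 -6.000e-02  4.390e+00] t 4.63 F [ 0.   0.1 -0.2] tool shift [-0.2  0.4 -0. ] turn [-0.01  0.05  0.06]
```

```bash
python3 -m handwheel '[[0,[0,0,0],[0,0,0]],[0,[0,0,0],[0,0,0]],[0,[0,0,0],[0,0,0]],[0,[0,0,0],[0,0,0]],[0,[0,0,0],[0,0,0]],[0,[0,0,0],[0,0,0]],[0,[0,0,0],[0,0,0]],[0,[0,0,0],[0,0,0]],[0,[0,0,0],[0,0,0]],[0,[0,0,0],[0,0,0]]]' 30
python3 - <<'E'
from h import *
go([564.2,132,118])
E
```

```text
time_s: 5.47
ee_pos: [563.9, 132.3, 117.9]
ee_rot: [-90.0, -0.0, 4.4]
force: [-0.7, 1.3, 0.2]
gripper_width: 15.5
pos [563.9 132.3 117.9] rot [-89.96  -0.     4.38] t 5.47 F [-0.7  1.3  0.2] tool shift [ 0.2 -0.1 -0.3] turn [-0.04  0.05  0.  ]
```

```bash
python3 -m handwheel '[[0,[0,-3,0],[0,0,0]],[0,[0,-4,0],[0,0,0]],[0,[0,-6,0],[0,0,0]],[0,[0,-6,0],[0,0,0]],[0,[0,-6,0],[0,0,0]],[0,[0,-7,0],[0,0,0]],[0,[0,-7,0],[0,0,0]],[0,[0,-7,0],[0,0,0]],[0,[0,-4,0],[0,0,0]],[0,[0,0,0],[0,0,0]]]'
python3 - <<'E'
from h import *
for c in("side","top"): cv2.imwrite(f"pics/{c}4.png",cv2.resize(env.grab_frame(c)[100:340,150:420,::-1],None,fx=2.2,fy=2.2))
G=np.load("g.npy");go(g2w(G,(-70,52,168))[0]); print(np.degrees(G[2]))
E
```

```text
time_s: 6.3
ee_pos: [564.6, 131.8, 169.4]
ee_rot: [-90.0, -0.1, 4.4]
force: [-0.0, 0.0, -1.2]
gripper_width: 15.1
pos [563.9 131.8 168.1] rot [-9.001e+01 -1.000e-02  4.390e+00] t 6.4 F [ 0.7 -0.1 -0.7] tool shift [52.3  0.1  0.2] turn [0.01 0.06 0.01]
-85.66439735071475
```

View pics/side4.png

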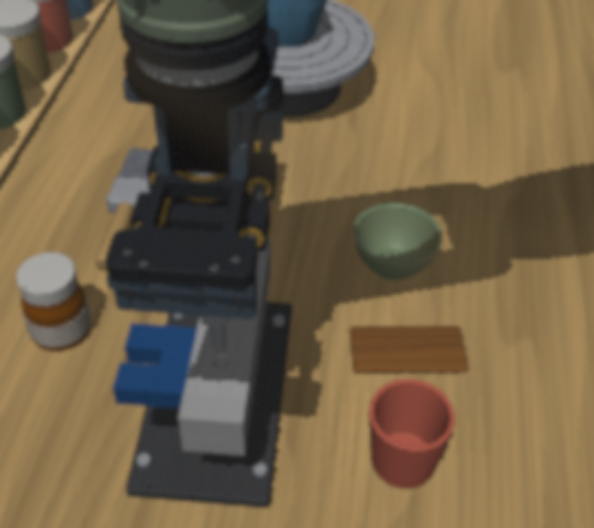

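```bash
python3 -m handwheel '[[0,[3,0,0],[0,0,0]],[0,[6,0,0],[0,0,0]],[0,[8,0,0],[0,0,0]],[0,[9,0,0],[0,0,0]],[0,[9,0,0],[0,0,0]],[0,[8,0,0],[0,0,0]],[0,[6,0,0],[0,0,0]],[0,[3,0,0],[0,0,0]],[0,[0,0,0],[0,0,0]],[0,[0,0,0],[0,0,0]]]'
python3 - <<'E'
from h import *
for c in("side","top"): cv2.imwrite(f"pics/{c}5.png",cv2.resize(env.grab_frame(c)[180:300,170:310,::-1],None,fx=4.2,fy=4.2))
G=np.load("g.npy");go(g2w(G,(-70,52,168))[0]); 
E
```

```text
time_s: 7.23
ee_pos: [615.7, 135.9, 167.7]
ee_rot: [-90.0, 0.0, 4.4]
force: [-0.3, 0.6, -0.9]
gripper_width: 15.1
pos [615.4 135.9 168. ] rot [-9.00e+01  2.00e-02  4.39e+00] t 7.33 F [-0.3 -0.1 -0.6] tool shift [ 0.6 -0.   0.1] turn [-0.    0.06 -0.02]
```

View pics/side5.png

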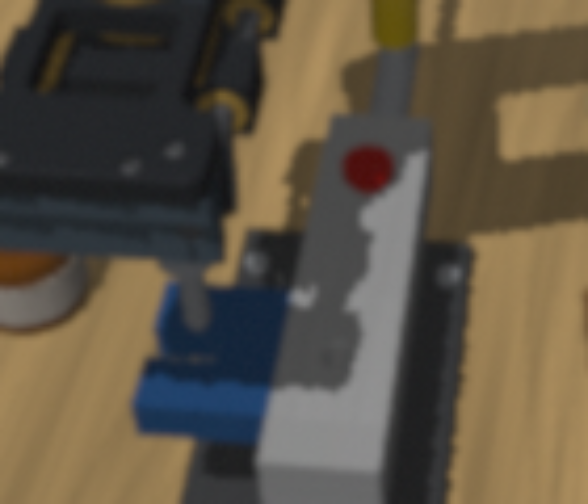

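```bash
python3 - <<'E'
from h import *
G=np.load("g.npy")
for p in ((-70,52,117),(-70,52,105),(-70,44,105),(-63,72,105),(-77,72,105),(-70,0,105)): print(p,np.round((proj("side",g2w(G,p))[0]-[170,180])*4.2))
E
```

```text
(-70, 52, 117) [200. 320.]
(-70, 52, 105) [203. 340.]
(-70, 44, 105) [224. 342.]
(-63, 72, 105) [155. 322.]
(-77, 72, 105) [147. 351.]
(-70, 0, 105) [340. 350.]
```

```bash
python3 -m handwheel '[[0,[0.3,3,0],[0,0,0]],[0,[0,4,0],[0,0,0]],[0,[0,4,0],[0,0,0]],[0,[0,4,0],[0,0,0]],[0,[0,4,0],[0,0,0]],[0,[0,4,0],[0,0,0]],[0,[0,2,0],[0,0,0]],[0,[0,0,0],[0,0,0]],[0,[0,0,0],[0,0,0]],[0,[0,0,0],[0,0,0]]]'
python3 - <<'E'
from h import *
G=np.load("g.npy");
for c in("side","top"): cv2.imwrite(f"pics/{c}6.png",cv2.resize(env.grab_frame(c)[180:300,170:310,::-1],None,fx=4.2,fy=4.2))
go(g2w(G,(-70,52,118.5))[0]); 
E
```

```text
time_s: 8.17
ee_pos: [616.3, 136.0, 143.2]
ee_rot: [-90.0, -0.0, 4.4]
force: [-0.1, 0.7, -0.8]
gripper_width: 15.2
pos [616.3 136.  143.2] rot [-8.999e+01 -4.000e-02  4.390e+00] t 8.27 F [-1.   0.5 -0.4] tool shift [-0.3 24.7  0. ] turn [-0.01  0.06  0.04]
```

View pics/side6.png

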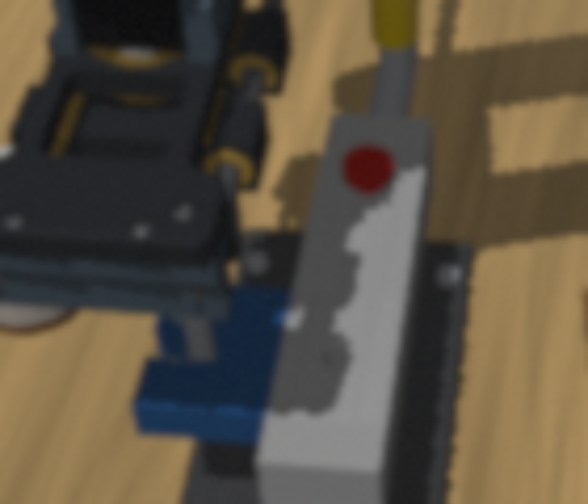

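The shank has gone into the slot at about (200,350) with no contact force, so I'll lower the rest of the way.

```bash
python3 -m handwheel '[[0,[0,3,0],[0,0,0]],[0,[0,4,0],[0,0,0]],[0,[0,4,0],[0,0,0]],[0,[0,4,0],[0,0,0]],[0,[0,4,0],[0,0,0]],[0,[0,3,0],[0,0,0]],[0,[0,2,0],[0,0,0]],[0,[0,0.7,0],[0,0,0]],[0,[0,0,0],[0,0,0]],[0,[0,0,0],[0,0,0]]]'
python3 - <<'E'
from h import *
G=np.load("g.npy");
go(g2w(G,(-70,52,118.5))[0]); 
E
```

```text
time_s: 9.1
ee_pos: [616.2, 136.0, 118.4]
ee_rot: [-90.0, -0.0, 4.4]
force: [-0.3, 1.4, -0.6]
gripper_width: 15.8
pos [616.2 136.  118.4] rot [-8.999e+01 -2.000e-02  4.390e+00] t 9.1 F [-0.3  1.4 -0.6] tool shift [-0.2 -0.1  0. ] turn [-0.01  0.06  0.02]
```

```bash
python3 -m handwheel '[[0,[0,0.4,0],[0,0,0]],[0,[0,0,0],[0,0,0]],[0.2,[0,0,0],[0,0,0]],[0.25,[0,0,0],[0,0,0]],[0.3,[0,0,0],[0,0,0]],[0.4,[0,0,0],[0,0,0]],[0.5,[0,0,0],[0,0,0]],[0.5,[0,0,0],[0,0,0]],[0.5,[0,0,0],[0,0,0]],[0.5,[0,0,0],[0,0,0]]]'
python3 -m handwheel '[[0.5,[0,-5,0],[0,0,0]],[0.5,[0,-10,0],[0,0,0]],[0.5,[0,-15,0],[0,0,0]],[0.5,[0,-20,0],[0,0,0]],[0.5,[0,-20,0],[0,0,0]],[0.5,[0,0,0],[0,0,0]],[0,[-10,0,-20],[0,0,0]],[0,[-20,0,-30],[0,0,0]],[0,[-18,0,-30],[0,0,0]],[0,[-4,0,-10],[0,0,0]]]'
python3 - <<'E'
from h import *
G=np.load("g.npy");
for c in("side","top"): cv2.imwrite(f"pics/{c}7.png",cv2.resize(env.grab_frame(c)[150:300,170:330,::-1],None,fx=3.7,fy=3.7))
go(g2w(G,(20,0,120))[0]); 
E
```

```text
time_s: 9.93
ee_pos: [616.1, 135.9, 117.9]
ee_rot: [-90.0, -0.0, 4.4]
force: [-0.6, -0.5, 0.1]
gripper_width: 45.6
time_s: 10.77
ee_pos: [568.4, 39.1, 187.8]
ee_rot: [-90.1, 0.2, 4.3]
force: [-1.3, -0.3, 0.4]
gripper_width: 21.8
pos [570.6  40.7 188.2] rot [-9.00e+01 -2.00e-02  4.23e+00] t 10.87 F [ 0.2  0.9 -0.4] tool shift [ 0.5 68.2  1.5] turn [-0.   -0.11  0.02]
```

View pics/side7.png

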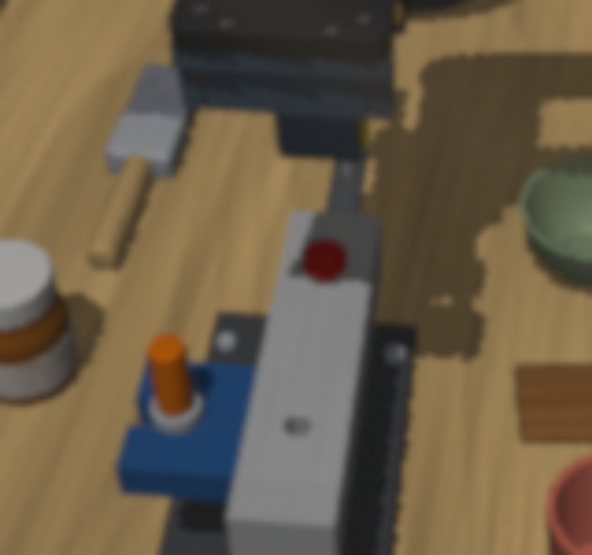

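View pics/top7.png

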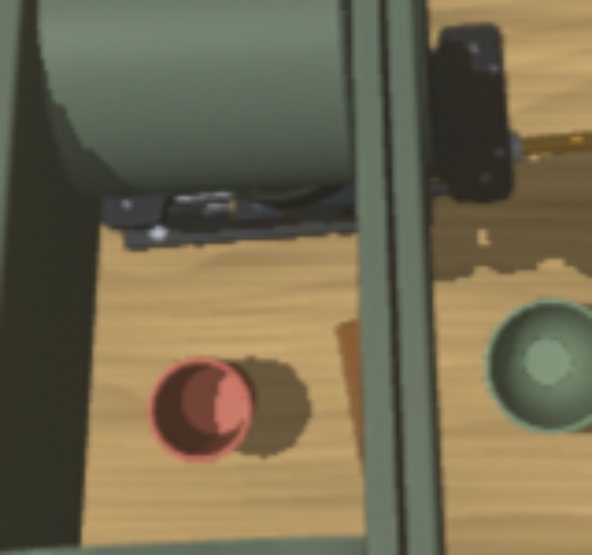

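The pin stands upright in the notch, collar on the ledge (side, (172,400)), and the bore at (298,426) is empty. The red button is at (325,260). Next I'll press it.

```bash
python3 -m handwheel '[[0,[0.5,10,1.3],[0,0,0]],[0,[0,10,0],[0,0,0]],[0,[0,10,0],[0,0,0]],[0,[0,10,0],[0,0,0]],[0,[0,10,0],[0,0,0]],[0,[0,8,0],[0,0,0]],[0,[0,6,0],[0,0,0]],[0,[0,2,0],[0,0,0]],[0,[0,0,0],[0,0,0]],[0,[0,0,0],[0,0,0]]]'
python3 -m handwheel '[[0,[0,2,0],[0,0,0]],[0,[0,2,0],[0,0,0]],[0,[0,2,0],[0,0,0]],[0,[0,1,0],[0,0,0]],[0,[0,1,0],[0,0,0]],[0,[0,0,0],[0,0,0]],[0,[0,0,0],[0,0,0]],[0,[0,0,0],[0,0,0]],[0,[0,0,0],[0,0,0]],[0,[0,0,0],[0,0,0]]]'
python3 - <<'E'
from h import *
G=np.load("g.npy");
go(g2w(G,(20,0,108.5))[0]); 
E
```

```text
time_s: 11.7
ee_pos: [571.8, 43.5, 122.1]
ee_rot: [-90.0, -0.0, 4.4]
force: [-1.0, -1.4, 0.6]
gripper_width: 0.5
time_s: 12.53
ee_pos: [571.9, 43.6, 114.1]
ee_rot: [-90.0, -0.0, 4.4]
force: [0.0, -0.3, 2.6]
gripper_width: 0.3
pos [571.9  43.6 114.1] rot [-9.00e+01 -5.00e-02  4.39e+00] t 12.53 F [ 0.  -0.3  2.6] tool shift [-1.   5.6 -1.2] turn [0.   0.06 0.05]
```

Contact: 2.6 N as the button moves. I'll continue until the stop.

```bash
python3 -m handwheel '[[0,[0,1,0],[0,0,0]],[0,[0,1,0],[0,0,0]],[0,[0,1,0],[0,0,0]],[0,[0,1,0],[0,0,0]],[0,[0,1,0],[0,0,0]],[0,[0,0.5,0],[0,0,0]],[0,[0,0,0],[0,0,0]],[0,[0,0,0],[0,0,0]],[0,[0,0,0],[0,0,0]],[0,[0,0,0],[0,0,0]]]'
```

```text
time_s: 13.37
ee_pos: [571.9, 43.6, 109.2]
ee_rot: [-90.0, -0.1, 4.4]
force: [-0.3, -0.4, 7.2]
gripper_width: 0.3
```

```bash
python3 -m handwheel '[[0,[0,0.5,0],[0,0,0]],[0,[0,0.5,0],[0,0,0]],[0,[0,0.3,0],[0,0,0]],[0,[0,0,0],[0,0,0]],[0,[0,0,0],[0,0,0]],[0,[0,0,0],[0,0,0]],[0,[0,0,0],[0,0,0]],[0,[0,0,0],[0,0,0]],[0,[0,0,0],[0,0,0]],[0,[0,0,0],[0,0,0]]]'
```

```text
time_s: 14.2
ee_pos: [571.9, 43.5, 109.1]
ee_rot: [-90.0, -0.1, 4.4]
force: [-1.5, -1.3, 13.8]
gripper_width: 0.6
```

```bash
python3 -m handwheel '[[0,[0,-5,0],[0,0,0]],[0,[0,-15,0],[0,0,0]],[0,[0,-25,0],[0,0,0]],[0,[0,-30,0],[0,0,0]],[0.8,[0,-15,-10],[0,0,0]],[1,[-1,0,-25],[0,0,0]],[1,[0,0,-30],[0,0,0]],[1,[0,0,-26],[0,0,0]],[1,[0,0,0],[0,0,0]],[1,[0,0,0],[0,0,0]]]'
python3 - <<'E'
from h import *
G=np.load("g.npy");
for c in("side","top"): cv2.imwrite(f"pics/{c}8.png",cv2.resize(env.grab_frame(c)[150:300,170:330,::-1],None,fx=3.7,fy=3.7))
go(g2w(G,(110,0,116))[0]); 
E
```

```text
time_s: 15.03
ee_pos: [576.7, -48.0, 196.1]
ee_rot: [-89.9, 0.1, 4.3]
force: [-0.4, 0.4, -0.2]
gripper_width: 37.9
pos [576.9 -46.6 196.3] rot [-89.94   0.1    4.39] t 15.13 F [ 0.8 -0.9 -0.5] tool shift [ 1.  80.3 -1. ] turn [-0.06  0.05 -0.1 ]
```

View pics/side8.png

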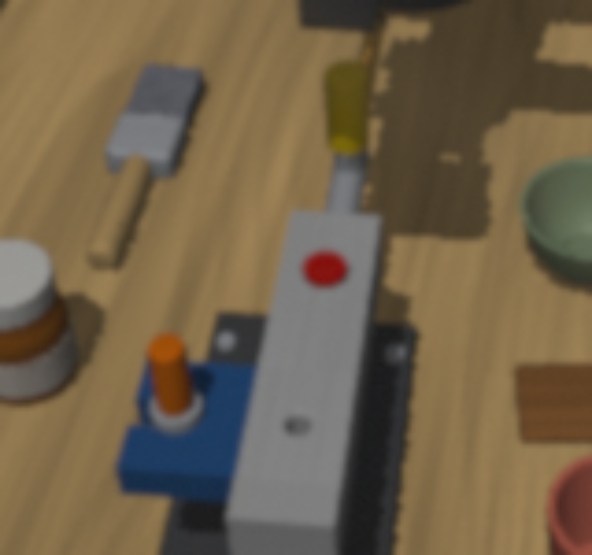

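View pics/top8.png

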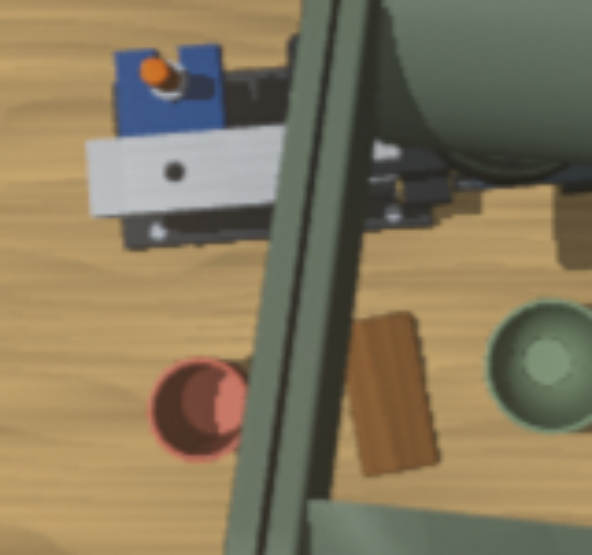

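The button is down, now flat at (325,269), and the pin is still parked. I'll open fully and descend onto the handle.

```bash
python3 -m handwheel '[[1,[0.7,0,-1],[0,0,0]],[1,[0,0,0],[0,0,0]],[1,[0,0,0],[0,0,0]],[1,[0,10,0],[0,0,0]],[1,[0,15,0],[0,0,0]],[1,[0,15,0],[0,0,0]],[1,[0,15,0],[0,0,0]],[1,[0,15,0],[0,0,0]],[1,[0,10,0],[0,0,0]],[1,[0,0,0],[0,0,0]]]'
python3 -m handwheel '[[0.5,[0,0,0],[0,0,0]],[0,[0,0,0],[0,0,0]],[0,[0,0,0],[0,0,0]],[0,[0,0,0],[0,0,0]],[0,[0,0,0],[0,0,0]],[0,[0,0,0],[0,0,0]],[0,[0,0,0],[0,0,0]],[0,[0,0,0],[0,0,0]],[0,[0,0,0],[0,0,0]],[0,[0,0,0],[0,0,0]]]' 40
python3 -m handwheel '[[0,[0,0,0],[0,0,0]],[0,[0,0,0],[0,0,0]],[0,[0,0,0],[0,0,0]],[0,[0,0,0],[0,0,0]],[0,[0,0,0],[0,0,0]],[0,[0,0,0],[0,0,0]],[0,[0,0,0],[0,0,0]],[0,[0,0,0],[0,0,0]],[0,[0,0,0],[0,0,0]],[0,[0,0,0],[0,0,0]]]' 40
python3 - <<'E'
from h import *
G=np.load("g.npy");
go(g2w(G,(110,0,116))[0]); go(g2w(G,(230,0,116))[0])
E
```

```text
time_s: 15.97
ee_pos: [576.5, -47.8, 114.3]
ee_rot: [-89.9, 0.3, 4.4]
force: [-0.5, 0.1, 0.0]
gripper_width: 91.0
time_s: 16.8
ee_pos: [578.3, -48.2, 117.0]
ee_rot: [-90.0, -0.0, 4.4]
force: [-0.2, 0.0, -0.7]
gripper_width: 27.4
time_s: 17.63
ee_pos: [578.3, -48.2, 117.0]
ee_rot: [-90.0, 0.0, 4.4]
force: [0.4, 4.5, 0.1]
gripper_width: 21.6
pos [578.3 -48.2 117. ] rot [-89.99   0.     4.39] t 17.63 F [0.4 4.5 0.1] tool shift [-0.4  1.   0.8] turn [-0.01  0.05 -0.  ]
pos [578.3 -48.2 117. ] rot [-89.99   0.     4.39] t 17.63 F [0.4 4.5 0.1] tool shift [  -0.5    1.  -119.2] turn [-0.01  0.05 -0.  ]
```

```bash
python3 -m handwheel '[[0,[0,0,-3],[0,0,0]],[0,[0,0,-6],[0,0,0]],[0,[0,0,-9],[0,0,0]],[0,[0,0,-9],[0,0,0]],[0,[0,0,-9],[0,0,0]],[0,[0,0,-9],[0,0,0]],[0,[0,0,-7],[0,0,0]],[0,[0,0,-3],[0,0,0]],[0,[0,0,0],[0,0,0]],[0,[0,0,0],[0,0,0]]]'
python3 - <<'E'
from h import *
G=np.load("g.npy");
go(g2w(G,(230,0,116))[0])
E
```

```text
time_s: 18.47
ee_pos: [582.4, -103.3, 117.0]
ee_rot: [-90.0, 0.0, 4.4]
force: [-0.7, 4.1, 0.6]
gripper_width: 21.6
pos [ 582.4 -103.3  117. ] rot [-8.999e+01  1.000e-02  4.360e+00] t 18.47 F [-0.7  4.1  0.6] tool shift [ -0.4   1.  -63.9] turn [-0.01  0.02 -0.01]
```

```bash
python3 -m handwheel '[[0,[0,0,-3],[0,0,0]],[0,[0,0,-6],[0,0,0]],[0,[0,0,-9],[0,0,0]],[0,[0,0,-9],[0,0,0]],[0,[0,0,-9],[0,0,0]],[0,[0,0,-9],[0,0,0]],[0,[0,0,-8],[0,0,0]],[0,[0,0,-5],[0,0,0]],[0,[0,0,-2],[0,0,0]],[0,[0,0,0],[0,0,0]]]'
python3 - <<'E'
from h import *
G=np.load("g.npy");
go(g2w(G,(230,0,116))[0])
E
```

```text
time_s: 19.3
ee_pos: [586.8, -162.4, 117.0]
ee_rot: [-89.9, 0.0, 4.4]
force: [-1.2, 5.9, 1.2]
gripper_width: 21.4
pos [ 586.8 -162.4  117. ] rot [-8.994e+01  3.000e-02  4.380e+00] t 19.3 F [-1.2  5.9  1.2] tool shift [-0.4  1.  -4.6] turn [-0.06  0.05 -0.03]
```

Past the first stop. Creeping to the second.

```bash
python3 -m handwheel '[[0,[0,0,-1],[0,0,0]],[0,[0,0,-1],[0,0,0]],[0,[0,0,-1],[0,0,0]],[0,[0,0,-1],[0,0,0]],[0,[0,0,0],[0,0,0]],[0,[0,0,0],[0,0,0]],[0,[0,0,0],[0,0,0]],[0,[0,0,0],[0,0,0]],[0,[0,0,0],[0,0,0]],[0,[0,0,0],[0,0,0]]]'
python3 - <<'E'
from h import *
G=np.load("g.npy");
go(g2w(G,(230,0,116))[0])
E
```

```text
time_s: 20.13
ee_pos: [587.1, -165.8, 117.0]
ee_rot: [-89.9, 0.0, 4.4]
force: [0.3, 5.7, 0.6]
gripper_width: 21.2
pos [ 587.1 -165.8  117. ] rot [-8.993e+01  4.000e-02  4.420e+00] t 20.13 F [0.3 5.7 0.6] tool shift [-0.3  1.  -1.2] turn [-0.07  0.09 -0.04]
```

```bash
python3 -m handwheel '[[0,[0,0,-0.7],[0,0,0]],[0,[0,0,-0.7],[0,0,0]],[0,[0,0,-0.6],[0,0,0]],[0,[0,0,0],[0,0,0]],[0,[0,0,0],[0,0,0]],[0,[0,0,0],[0,0,0]],[0,[0,0,0],[0,0,0]],[0,[0,0,0],[0,0,0]],[0,[0,0,0],[0,0,0]],[0,[0,0,0],[0,0,0]]]'
python3 - <<'E'
from h import *
G=np.load("g.npy");
go(g2w(G,(230,0,116))[0])
E
```

```text
time_s: 20.97
ee_pos: [587.1, -166.2, 117.0]
ee_rot: [-89.8, 0.1, 4.4]
force: [-0.4, 10.0, 1.7]
gripper_width: 21.6
pos [ 587.1 -166.2  117. ] rot [-8.977e+01  6.000e-02  4.400e+00] t 20.97 F [-0.4 10.   1.7] tool shift [-0.3  1.  -0.9] turn [-0.23  0.07 -0.06]
```

```bash
python3 -m handwheel '[[0,[0,0,-0.5],[0,0,0]],[0,[0,0,-0.5],[0,0,0]],[0,[0,0,0],[0,0,0]],[0,[0,0,0],[0,0,0]],[0,[0,0,0],[0,0,0]],[0,[0,0,0],[0,0,0]],[0,[0,0,0],[0,0,0]],[0,[0,0,0],[0,0,0]],[0,[0,0,0],[0,0,0]],[0,[0,0,0],[0,0,0]]]'
python3 - <<'E'
from h import *
G=np.load("g.npy");
go(g2w(G,(230,0,116))[0])
for c in("side","top"): cv2.imwrite(f"pics/{c}9.png",env.grab_frame(c)[:,:,::-1])
go(g2w(G,(230,0,116))[0])
E
```

```text
time_s: 21.8
ee_pos: [587.1, -166.2, 117.0]
ee_rot: [-89.7, 0.1, 4.4]
force: [-0.7, 13.2, 2.6]
gripper_width: 21.6
pos [ 587.1 -166.2  117. ] rot [-8.967e+01  7.000e-02  4.400e+00] t 21.8 F [-0.7 13.2  2.6] tool shift [-0.3  0.9 -0.9] turn [-0.33  0.06 -0.07]
pos [ 587.1 -166.2  116.9] rot [-8.967e+01  7.000e-02  4.400e+00] t 21.9 F [-0.7 13.2  2.6] tool shift [-0.3  0.9 -0.9] turn [-0.33  0.06 -0.07]
```

View pics/side9.png

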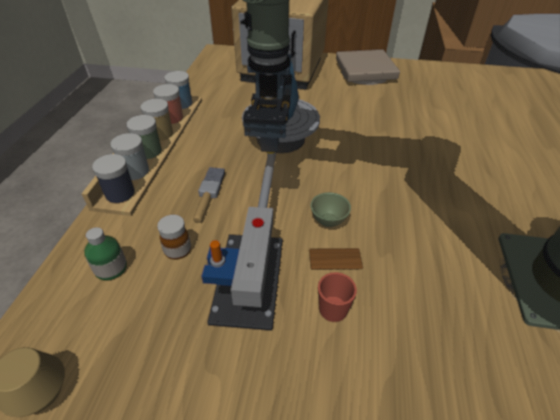

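View pics/top9.png

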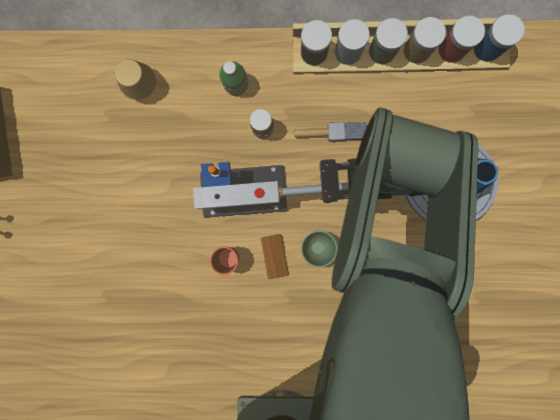

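Side view: the pin is upright in the notch (217,250), the button is down (258,223), and the rod is out. Top view: the vase mouth is still at (485,173), and the cup, jar, bowl, brush and rib haven't moved. The pointer is held against a solid stop, so I'm handing in.

```bash
python3 - <<'E'
from workcell import env
print(env.job_done()); s=env.state(); print(s["time_s"],s["ee_pos"],s["force"],s["gripper_width"])
E
```

```text
the job is handed in; nothing more can be done
None
the job is handed in; nothing more can be done
```

I finished the job in the order you asked and handed it in at about 22 s of the 58 s limit. No verdict is reported, so the result rests on my own checks.

- **Lock pin:** I drew it out of the bore, lowered it into the blue notch and let go. The pictures show it upright with its collar on the ledge and the bore empty.
- **Release button:** I pressed it to a solid stop (13.8 N, finger tips at 109.1 mm, where fully down is 109 mm). In later pictures it stays down.
- **Pointer:** I pulled it by the handle past the first stop until it stopped moving. The last two small pulls raised the force from 10 to 13 N with no movement. It was handed in still gripped, about 21.6 mm between the fingers on the 22 mm handle.
- **Travel:** The gripper moved about 118 mm from the grip. The pointer had probably moved about 1 mm as the fingers closed, so this fits the 120 mm stop within the roughly 2 mm calibration.
- **Other things:** The vase, cup, jar, bowl, brush and rib look unmoved in the last pictures. The arm covered part of the vase and wheel in both views. The highest wrist force I read was about 14 N.

The arm hid the needle tip at the end, so I did not check its gap to the vase in a picture. My two camera fits differed by about 2.5 mm along the gauge. I got around this by moving the pin 52 mm from where I gripped it, rather than to a camera position.

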